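# Roll the cart wheel up to the stop on the drying board and chock it

## Robot

A 6-joint arm with a two-finger parallel gripper is mounted at the origin on the work surface. World frame = base frame: x ahead of the robot, y to its left, z up, the work surface at z = 0. Lengths are in m, angles in rad, forces in N, time in s.
With the tool pointing down it reaches from about 0.35 to 0.725 m from the base axis. Payload 4.3 kg.
Tool frame: the origin (TCP) lies at the very end of the fingers, on their centre line; the grasp point (between the pads) lies 19 mm behind it (bot.grasp_offset is the distance from the TCP to the grasp point, in m); z points along the fingers, y is the line along which they close (so a half turn about z gives the same grasp; the last joint's range is limited). The gripper opens to 85 mm and grips with 20 to 120 N. Pads are 22 mm wide; open, the fingers measure 114 mm over their backs; the gripper's body (76 mm by 85 mm) begins 54 mm behind the grasp point. The pads swing forward as they close: fully open they stand 13 mm farther back than shut.
Start: joints at [-1.306, 0.377, 0.081, 1.274, 0, 1.46], TCP at [0.211, -0.535, 0.231] pointing down, gripper open.
Joint ranges: [-2.72, 2.72], [-0.84, 1.66], [-1.02, 1.22], [-1.77, 2.12], [-1.37, 1.28], [-3.14, 3.14]. Speed limits (rad/s): [2.57, 2.57, 3.14, 3.14, 3.14, 3.14].

## Interface

Orientations are given as a unit quaternion [w, x, y, z].
In Python, from rig import sensors, viewer, order, bot gives the robot as it stands.
- The arm moves only by the tool send_rows, never from a script. Its argument "deltas" is a list of rows, each a list of 2 entries, a list of its own where there are three numbers: the shift along the tool's x, y, z in mm, then the turn about the tool's z in rad. A call has 1 to 12 rows; each row shifts and turns the commanded pose from where the row before left it, along the tool's axes as they then stand; what a row does not reach is not made up. A row lasts 1/8 s, in which the tool goes at most 62.5 mm and 10.7 degrees, less where a joint would pass 70% of its speed; a pose out of reach is approached as far as the arm can. A call with a gripper value outside its range is refused whole. "grip" is the finger opening in mm, from 0 to 85.4, set as the call begins (left out, the last holds). The fingers move at their own pace and stop on an object; "force" is the grip in N (left out, the last holds). Time passes only in rows, so rows that do not move let the fingers close. It gives the time, the measured TCP pose, the force, the opening and the grip force at its end, in the units of the state.
- sensors.get_obs(): the state, without advancing time (a new reading comes with each control period).
- viewer.capture(name): name is "scene" or "top"; returns (picture, depth): 400x640x3 uint8, red, green, blue; 400x640 float32, m along the optical axis (not along the pixel's ray), 0 where there is no reading.
- viewer.get_calibration(name): a dict with "fovy" (degrees; the focal length in pixels is half the picture's height over the tangent of half this angle, whatever the lens; pixels are square), "cx", "cy" (the principal point, pixels), "rvec" (rotation vector, rad) and "tvec" (3), from world to camera coordinates, as OpenCV has them. Camera axes: x right, y down, z forward; pixel columns grow to the right and rows downward; lengths in m; the calibration is good to about 2 mm. A picture is of the moment at which its call begins. get_calibration takes no time and is no camera call.
- order.close_job(): hands the job in; it is judged then, once.
Trained networks look in the newest picture that a camera, given by its name, has taken for a name from the list of things; names that differ only in an ending like _2 or _b are one class to them, and where a whole thing is asked for, a point or a joint stands for the part that bears it (a point fixed in the world has none). Each returns a list of dicts, best first, with "confidence" (0 to 1); they miss things now and then, are a little off and sometimes report something else, mostly with a low value. They report only what shows in the picture. A call takes as long as a camera call.
- viewer.find_in(camera, thing): "extent" ([left, top, right, bottom] in pixels, round what is visible of it).
- viewer.landmark_of(camera, thing): "uv" ([column, row] in pixels: a listed point, or the origin of a listed thing).
The state is a dict: "clock": time; "joint_pos": joint angles; "joint_velocities": joint speeds; "joint_efforts": joint torques, N m; "ee_pos": TCP position; "orientation": TCP orientation; "wrist_force": force on the tool from outside, world axes, zero at the start; "wrist_torque": the same for the moment, N m; "gripper_width": finger opening in m; "gripper_force": force on a finger pad.
Only numpy, scipy, OpenCV 4.12 (cv2) and the standard library are available. Lean on these libraries where they do the work, as an engineer would, in place of code of your own. Each camera call takes 0.05 s, during which the arm holds its last target. There are 200 camera calls.

## Task

Roll the standing wooden wheel on its rim along the board, between the guide cheeks and up against the stop, without lifting it off the board, skidding it along unturned, sending it off at a run or letting it fall over. Lay the sloped end of the loose chock flat against the wheel behind it, square to the lane, and press it home with a firm but gentle push of about 10 N (over 5, never as much as 20) so that the wheel is nipped between chock and stop; let go and leave it standing so. Leave everything else on the bench where it is.

Things in the scene. Friction and masses are not known exactly. Their poses are not given: they have to be found in the camera images.
- board: Drying board: plywood panel on the bench, top at z = 18 mm; x -320..220, y -105..145. Origin under the lane's centre line, z up, +x along the lane. Two cheeks 28 mm high line the lane from x = 95 to 215, 40 mm apart, flared from x = 60. Between them a wooden stop block 36 wide, 80 high, clamped firm with its face anywhere at x = 145..170: where is not reported, find it by sight or touch.
- wheel: Wooden disc, 100 mm across, 28 mm thick, about 0.3 kg, with a 12 mm dark hole 29 mm off centre. Stands on its rim at the lane's tail, 175 to 255 mm short of home, up to 10 mm aside and 0.2 rad askew. Origin at its centre; y is its axle (level); z points to the hole, upwards at the start. Rolls easily, stays where left; falls flat if leaned over 15 degrees.
- chock: Loose wooden block 100 long (x), 32 wide (y), 40 mm high, 0.11 kg, on the panel beside the lane, turned up to 0.5 rad. Origin at the centre of its underside, z up. The +x end face slopes from the foot (x 50, z 0) back to the top edge (x 30, z 40 mm); the rest is square. With that face on the wheel's rim the origin is 81 mm behind the wheel's centre. Grip across the width, behind the middle.
- sanding_block: Bystander: cork sanding block 70 x 40 x 30 mm on the panel beside the lane, on the side away from the robot; origin at its underside.
- flat_pencil: Bystander: flat carpenter's pencil 120 x 13 x 8 mm on the panel beside the stop; origin at its underside.
- drilled_plank: Bystander: drilled wooden plank 200 x 130 x 30 mm on the bench to the left; origin at its underside.
- small_wheel: Bystander: a smaller wooden wheel, 70 mm diameter, 22 mm thick, lying flat on the bench to the right; not the one to roll; origin at its underside.
- mug: Bystander: white mug, 80 mm wide, 90 mm high, on the bench to the right; origin at its underside.

How it is judged:
By the outcome, as a careful person would: the job done as asked, in the order asked, and still so for the second after the job is handed in, with the robot touching nothing.
It also fails if it takes over 67 s, if anything falls off the work surface, if the arm or the gripper's body presses on something with over 40 N, if the wrist force passes 120 N, or if a joint passes its speed limit or range.

## Working session

There is one attempt and no reset: what is moved stays moved. The work goes in short steps, Python scripts to look and compute and a tool call to move; the robot and the scene stay as the last step left them, time stands still between calls to the robot, and variables do not carry over. Pictures are saved under pics/ and viewed, at most 10 in all, crops included, and the job is handed in when it is done.

Besides the shell and the picture viewer there is one more tool, called after ">>>" by a JSON object that holds its "fn" and its "kwargs", one argument or row to a line. send_rows: Moves the arm, as the interface text tells. Its arguments: {"type":"object","properties":{"deltas":{"type":"array","items":{"type":"array"}},"grip":{"type":"number"},"force":{"type":"number"}},"required":["deltas"]}

```bash
mkdir -p pics
cat > h.py <<'E'
import numpy as np, cv2
from rig import sensors, viewer, order, bot
def cal(n):
    c=viewer.get_calibration(n); f=200/np.tan(np.radians(c["fovy"])/2)
    R=cv2.Rodrigues(np.array(c["rvec"],float))[0]; return f,c["cx"],c["cy"],R,np.array(c["tvec"],float)
def ray(n,u,v,z):
    f,cx,cy,R,t=cal(n); d=R.T@np.array([(u-cx)/f,(v-cy)/f,1.]); o=-R.T@t
    return o+d*(z-o[2])/d[2]
def cloud(n,dep):
    f,cx,cy,R,t=cal(n); v,u=np.mgrid[0:dep.shape[0],0:dep.shape[1]]
    P=np.stack([(u-cx)/f*dep,(v-cy)/f*dep,dep],-1); return (P-t)@R
def proj(n,p):
    f,cx,cy,R,t=cal(n); q=R@np.asarray(p,float)+t; return np.array([f*q[0]/q[2]+cx,f*q[1]/q[2]+cy])
def snap(n,name):
    im,d=viewer.capture(n); cv2.imwrite(f"pics/{name}.png",im[:,:,::-1]); np.savez(f"{name}.npz",im=im,d=d); return im,d
E
python3 - <<'E'
from h import *
for n in("top","scene"):
    snap(n,n+"0")
    f,cx,cy,R,t=cal(n); print(n,f,cx,cy,"cam",-R.T@t)
    for th in("board","wheel","chock","sanding_block"):
        try:
            r=viewer.find_in(n,th)[:2]; l=viewer.landmark_of(n,th)[:2]
            print(th,[(np.round(a["extent"]),round(a["confidence"],2)) for a in r],[(np.round(a["uv"],1),round(a["confidence"],2)) for a in l])
        except Exception as e: print(th,e)
E
```

```text
top 475.2665867642882 309.69614255194716 203.4216984238279 cam [ 0.2360045  -0.00312162  1.51251311]
board [(array([216., 156., 387., 242.]), 0.77)] [(array([285.9, 192.7]), 0.59), (array([460.7, 237. ]), 0.57)]
wheel [(array([314., 180., 345., 198.]), 0.78)] [(array([329.3, 189.2]), 0.71)]
chock [(array([336., 212., 367., 226.]), 0.69)] [(array([348.9, 218.6]), 0.55)]
sanding_block [(array([309., 160., 333., 174.]), 0.63)] [(array([321.4, 169.3]), 0.6), (array([458.7, 238.6]), 0.6)]
scene 458.0805773513764 318.36342971610554 198.95910062517223 cam [1.17185325 0.85211011 0.8373831 ]
board [(array([244., 167., 396., 305.]), 0.87)] [(array([308.3, 238.2]), 0.92)]
wheel [(array([284., 180., 303., 210.]), 0.69)] [(array([313.9, 187.3]), 0.69), (array([292.5, 197.3]), 0.58)]
chock [(array([302., 172., 322., 199.]), 0.85)] [(array([310.2, 188.3]), 0.57), (array([242.1, 162.5]), 0.44)]
sanding_block [(array([261., 204., 282., 229.]), 0.61)] [(array([272.3, 220.3]), 0.65)]
```

Run:
```python
import cv2
a=cv2.imread("pics/top0.png"); cv2.imwrite("pics/topc.png",cv2.resize(a[145:255,205:400],None,fx=4,fy=4,interpolation=cv2.INTER_CUBIC))
a=cv2.imread("pics/scene0.png"); cv2.imwrite("pics/scenec.png",cv2.resize(a[155:315,235:405],None,fx=3.7,fy=3.7,interpolation=cv2.INTER_CUBIC))
```

```text
(no output)
```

View pics/topc.png

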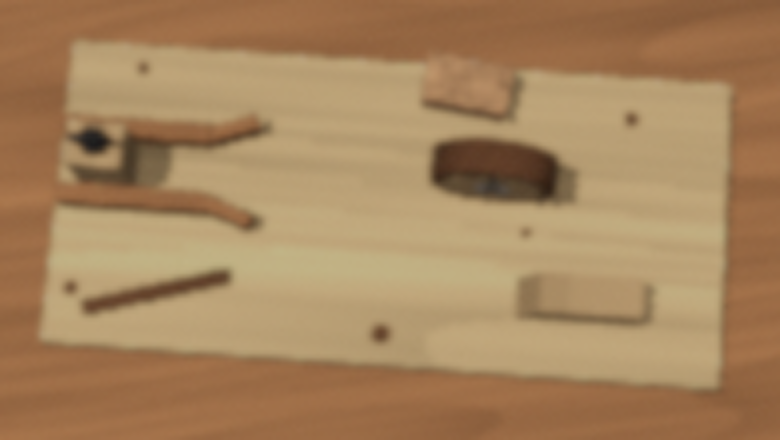

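View pics/scenec.png

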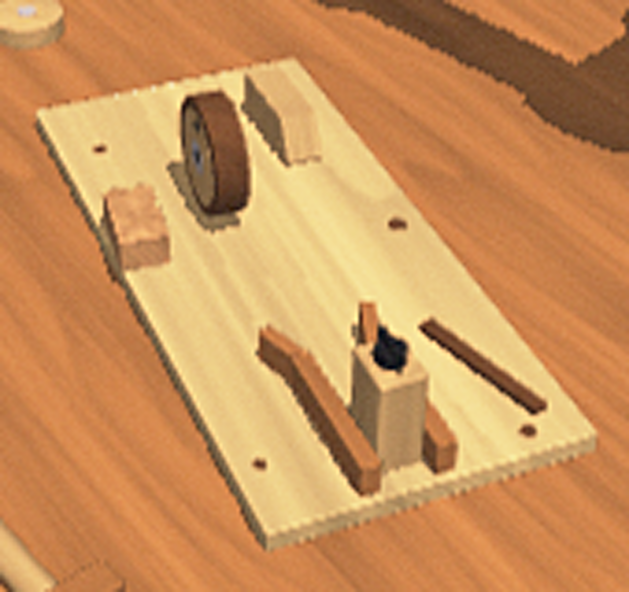

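View pics/top0.png

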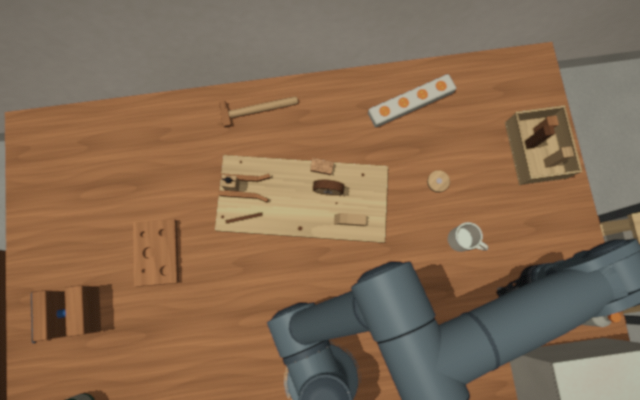

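The top crop shows the lane running to image left (world +y). The stop is at crop (100,150), the wheel at (495,170) and the chock at (585,298), with its sloped end to the left. I'll fit the board frame next and measure the things in it.

```bash
cat >> h.py <<'E'
def boardfit():
    im=np.load("top0.npz")["im"]
    px=np.array([(73,40),(731,84),(718,388),(40,343)],float)/4+np.array([205,145])-0.4
    L=np.array([(220,-105),(-320,-105),(-320,145),(220,145)],float)/1000
    W=np.array([ray("top",u,v,.018)[:2] for u,v in px])
    a=L-L.mean(0); b=W-W.mean(0); th=np.arctan2((a[:,0]*b[:,1]-a[:,1]*b[:,0]).sum(),(a*b).sum())
    R=np.array([[np.cos(th),-np.sin(th)],[np.sin(th),np.cos(th)]]); t=W.mean(0)-R@L.mean(0)
    return th,R,t,(L@R.T+t-W)
E
python3 - <<'E'
from h import *
th,R,t,res=boardfit(); print("th",th,"t",t,"res mm",(res*1000).round(1).tolist())
for n in("top","scene"):
    z=np.load(n+"0.npz"); P=cloud(n,z["d"]).reshape(-1,3); ok=z["d"].ravel()>0
    Q=np.c_[(P[:,:2]-t)@R,P[:,2]]*1000; Q=Q[ok]
    inb=(Q[:,0]>-320)&(Q[:,0]<220)&(Q[:,1]>-105)&(Q[:,1]<145)
    b=Q[inb]; print(n,"board z",np.median(b[:,2]))
    def box(nm,x0,x1,y0,y1,z0,z1=200):
        m=(b[:,0]>x0)&(b[:,0]<x1)&(b[:,1]>y0)&(b[:,1]<y1)&(b[:,2]>z0)&(b[:,2]<z1); p=b[m]
        if len(p)<4: print(nm,len(p)); return
        r=cv2.minAreaRect(p[:,:2].astype(np.float32)); print(nm,len(p),"min",p.min(0).round(),"max",p.max(0).round(),"med",np.median(p,0).round(),"rect",np.round(r[0],1),np.round(r[1],1),round(r[2],1))
    box("wheel",-220,-20,-45,45,35); box("wheeltop",-220,-20,-45,45,105); box("chock",-310,-60,50,140,30); box("chocktop",-310,-60,50,140,52)
    box("stop",110,220,-30,30,60); box("stoptop",110,220,-30,30,90)
    box("sand",-200,50,-105,-35,40,60); box("pencil",20,220,40,140,22,40)
E
```

```text
th 1.3662734270985641 t [0.58925265 0.03042831] res mm [[-0.4, 0.7], [0.2, -0.3], [-0.7, -1.1], [0.8, 0.7]]
top board z 18.46185223147051
wheel 443 min [-180.  -22.   35.] max [-80.  10. 125.] med [-129.    1.  103.] rect [-130.2   -6.5] [31.  99.4] 87.3
wheeltop 202 min [-166.  -22.  105.] max [-92.   8. 125.] med [-128.   -6.  113.] rect [-129.2   -7.3] [73.5 30.1] 1.4
chock 354 min [-252.   68.   30.] max [-156.  101.   66.] med [-205.   86.   57.] rect [-204.2   84.5] [95.7 33.5] 0.1
chocktop 281 min [-252.   68.   52.] max [-167.  101.   66.] med [-211.   85.   58.] rect [-209.7   84.3] [84.5 33.3] 0.6
stop 215 min [155. -20.  61.] max [200.  19. 125.] med [175.   4.  98.] rect [177.   -0.7] [45.4 38.6] 1.3
stoptop 171 min [156. -19.  91.] max [200.  18. 125.] med [176.   3.  99.] rect [ 1.778e+02 -1.000e-01] [43.7 37.4] 1.7
sand 265 min [-142. -104.   40.] max [-69. -59.  59.] med [-105.  -82.   47.] rect [-104.9  -81.3] [41.1 71. ] 85.6
pencil 296 min [21. 40. 22.] max [219. 140.  38.] med [116.  96.  24.] rect [119.6  89.2] [ 99.3 198.2] 89.5
scene board z 20.06234806064138
w
[... 219 characters left out ...]
[28.9 69.7] 86.9
chock 316 min [-253.   65.   30.] max [-154.  100.   64.] med [-190.   78.   56.] rect [-203.1   82.2] [35.5 99.1] 89.8
chocktop 180 min [-253.   65.   52.] max [-164.  100.   64.] med [-203.   82.   59.] rect [-208.1   82.4] [35.1 88.9] 89.8
stop 432 min [157. -21.  60.] max [205.  16. 119.] med [193.  -8.  94.] rect [181.1  -2.3] [37.4 47.8] 89.9
stoptop 244 min [157. -21.  90.] max [205.  16. 119.] med [188.  -6.  99.] rect [181.1  -2.3] [37.4 47.8] 89.9
sand 228 min [-138. -105.   40.] max [-66. -61.  54.] med [-98. -85.  49.] rect [-102.4  -84.6] [38.9 73.4] 83.3
pencil 279 min [21. 41. 22.] max [220. 138.  31.] med [141.  97.  25.] rect [120.6  92.1] [ 96.  196.5] 88.0
```

```bash
cat >> h.py <<'E'
TH,RB,TB,_=boardfit()
from scipy.spatial.transform import Rotation as Ro
def lane(p): return np.r_[((np.asarray(p)[:2]-TB)@RB),p[2]]*1000
def st():
    o=sensors.get_obs(); w,x,y,z=o["orientation"]; M=Ro.from_quat([x,y,z,w]).as_matrix()
    psi=np.arctan2(M[1,0],M[0,0])-TH; psi=(psi+np.pi)%(2*np.pi)-np.pi
    f=np.asarray(o["wrist_force"]); print("t",round(o["clock"],2),"lane",lane(o["ee_pos"]).round(1),"psi",round(psi,4),"tilt",M[:,2].round(3),"F lane",(f[:2]@RB).round(2),f[2].round(2),"w",round(o["gripper_width"]*1000,1),"gf",o["gripper_force"],"q6",round(o["joint_pos"][5],3))
    return o,M
def to(x,y,z):
    "tool-axis shift (mm) to the lane target"
    o,M=st(); g=np.r_[RB@np.array([x,y])/1000+TB,z/1000]; print("shift",(M.T@(g-o["ee_pos"])*1000).round(1))
E
python3 - <<'E'
from h import *
to(-214,-10,180); to(-214,-10,56)
z=np.load("top0.npz"); P=cloud("top",z["d"]); Q=np.dstack([(P[...,:2]-TB)@RB,P[...,2:]]).reshape(-1,3)*1000
# wheel yaw: per x-bin y-mid at top of wheel
m=(abs(Q[:,0]+128)<60)&(abs(Q[:,1])<45)&(Q[:,2]>75)&(z["d"].ravel()>0); p=Q[m]
for nm,q in((.1,10),(.9,90)):
    xs=[];ys=[]
    for a in range(-170,-85,8):
        s=p[(p[:,0]>=a)&(p[:,0]<a+8)]
        if len(s)>4: xs.append(a+4); ys.append(np.percentile(s[:,1],q))
    print(q,np.polyfit(xs,ys,1).round(3),np.round(ys,0))
E
```

```text
t 0.9 lane [-630.7  256.   231.4] psi -0.9915 tilt [ 0. -0. -1.] F lane [1.1  0.13] 0.15 w 85.5 gf 0.0 q6 1.461
shift [ 450.7 -203.1   51.3]
t 0.9 lane [-630.7  256.   231.4] psi -0.9915 tilt [ 0. -0. -1.] F lane [1.1  0.13] 0.15 w 85.5 gf 0.0 q6 1.461
shift [ 450.7 -203.1  175.3]
10 [ -0.051 -23.245] [-16. -16. -16. -15. -15. -17. -18. -19. -17. -17. -20.]
90 [-0.043  1.588] [8. 8. 8. 8. 8. 7. 7. 7. 6. 6. 4.]
```

>>> {"fn": "send_rows", "kwargs": {
  "deltas": [
    [[50,-22.6,5.7],0],
    [[50,-22.6,5.7],0],
    [[50,-22.6,5.7],0],
    [[50,-22.6,5.7],0],
    [[50,-22.6,5.7],0],
    [[50,-22.6,5.7],0],
    [[50,-22.6,5.7],0],
    [[50,-22.6,5.7],0],
    [[50,-22.6,5.7],0]
  ],
  "grip": 12
}}

```text
clock: 2.02
ee_pos: [0.556, -0.1797, 0.18]
orientation: [0.0, 0.982, 0.186, 0.0]
wrist_force: [-0.6, -1.0, -0.6]
gripper_width: 0.012
gripper_force: 0.0
```

>>> {"fn": "send_rows", "kwargs": {
  "deltas": [
    [[0,0,0],-0.17],
    [[0,0,0],-0.17],
    [[0,0,0],-0.17],
    [[0,0,0],-0.17],
    [[0,0,0],-0.17],
    [[0,0,0],-0.175],
    [[0,0,0],0],
    [[0,0,0],0]
  ]
}}

```text
clock: 3.02
ee_pos: [0.5548, -0.1811, 0.18]
orientation: [0.0, 0.766, 0.643, -0.0]
wrist_force: [1.0, 0.1, -0.2]
gripper_width: 0.0121
gripper_force: 0.0
```

Run:
```python
from h import *
to(-210,-7,56)
```

```text
t 3.02 lane [-214.1   -9.2  180. ] psi 0.0311 tilt [ 0. -0. -1.] F lane [ 0.33 -0.91] -0.16 w 12.1 gf 0.0 q6 1.32
shift [  4.2  -2.1 124. ]
```

>>> {"fn": "send_rows", "kwargs": {
  "deltas": [
    [[0,-2,31],0],
    [[0,0,31],0],
    [[0,0,31],0],
    [[0,0,31],0],
    [[3,0,0],0],
    [[4,0,0],0],
    [[4,0,0],0],
    [[4,0,0],0],
    [[3,0,0],0]
  ]
}}

```text
clock: 4.15
ee_pos: [0.5564, -0.1628, 0.0567]
orientation: [0.001, 0.765, 0.644, 0.0]
wrist_force: [0.2, -0.2, -0.6]
gripper_width: 0.012
gripper_force: 0.0
```

```bash
cat >> h.py <<'E'
def wheelpos(tag,xg):
    for n in("top","scene"):
        im,d=snap(n,n+tag); P=cloud(n,d); Q=np.dstack([(P[...,:2]-TB)@RB,P[...,2:]])*1000
        hsv=cv2.cvtColor(im,cv2.COLOR_RGB2HSV).astype(int)
        m=(abs(Q[...,0]-xg)<75)&(abs(Q[...,1])<40)&(Q[...,2]>50)&(Q[...,2]<130)&(d>0)&(hsv[...,1]>60)
        p=Q[m]
        if len(p)<10: print(n,len(p)); continue
        print(n,len(p),"x",p[:,0].min().round(),p[:,0].max().round(),"y",np.percentile(p[:,1],[2,98]).round(1),"z",p[:,2].max().round())
        l=viewer.landmark_of(n,"wheel")[:1]; e=viewer.find_in(n,"wheel")[:1]; print("  net",[(np.round(a["uv"],1)) for a in l],[np.round(a["extent"]) for a in e])
        if e and n=="scene":
            a=np.array(e[0]["extent"]).astype(int); a=a+[-12,-12,12,12]; cv2.imwrite(f"pics/w{tag}.png",cv2.resize(im[a[1]:a[3],a[0]:a[2],::-1],None,fx=7,fy=7,interpolation=cv2.INTER_CUBIC)); print("crop",a)
E
python3 - <<'E'
from h import *
st(); wheelpos("1",-125)
E
```

```text
t 4.15 lane [-195.9   -7.1   56.7] psi 0.0337 tilt [ 0.001 -0.    -1.   ] F lane [-0.13 -0.25] -0.6 w 12.0 gf 0.0 q6 1.348
top 238 x -140.0 -80.0 y [-21.5   7.7] z 125.0
  net [array([327.1, 187.6])] [array([311., 179., 331., 194.])]
scene 454 x -200.0 -75.0 y [-24.3   4.2] z 122.0
  net [array([293.8, 195.1])] [array([284., 177., 305., 209.])]
crop [271 165 317 221]
```

>>> {"fn": "send_rows", "kwargs": {
  "deltas": [
    [[3,0,0],0],
    [[4,0,0],0],
    [[4,0,0],0],
    [[4,0,0],0],
    [[4,0,0],0],
    [[4,0,0],0],
    [[4,0,0],0],
    [[3,0,0],0],
    [[3,0,0],0]
  ]
}}

```text
clock: 5.58
ee_pos: [0.5616, -0.1303, 0.056]
orientation: [0.0, 0.765, 0.644, -0.0]
wrist_force: [-0.8, -0.5, -0.5]
gripper_width: 0.0121
gripper_force: 0.0
```

Run:
```python
from h import *
st(); wheelpos("2",-105)
```

```text
t 5.58 lane [-163.    -5.5   56. ] psi 0.0335 tilt [ 0. -0. -1.] F lane [-0.66  0.7 ] -0.47 w 12.1 gf 0.0 q6 1.404
top 194 x -101.0 -52.0 y [-22.4   6.4] z 123.0
  net [array([319. , 186.3])] [array([305., 180., 317., 196.])]
scene 493 x -178.0 -44.0 y [-25.5   4.5] z 130.0
  net [array([295.3, 201.3])] [array([287., 182., 309., 216.])]
crop [275 170 320 228]
```

View pics/w2.png

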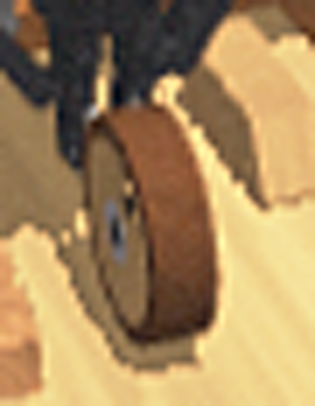

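The crop shows the wheel upright with the fingers behind it. The small black hole is at crop (130,190), up and to the right of the bluish hub at (115,230). I'll check that position against rolling.

```bash
cat >> h.py <<'E'
def w3(x,y,z): return np.r_[RB@np.array([x,y])/1000+TB,z/1000]
def holefit(tag,xc,yc,n="scene"):
    g=cv2.cvtColor(np.load(n+tag+".npz")["im"],cv2.COLOR_RGB2GRAY).astype(np.float32)
    s=[]
    for a in np.radians(np.arange(0,360,10)):
        p=proj(n,w3(xc+29*np.sin(a),yc-14,68+29*np.cos(a))); s.append(cv2.getRectSubPix(g,(3,3),tuple(map(float,p))).mean())
    s=np.round(s).astype(int); print(tag,"hub px",proj(n,w3(xc,yc-14,68)).round(1),"dark deg",np.argmin(s)*10,s.tolist())
E
python3 - <<'E'
from h import *
for x in(-128,-125): holefit("0",x,-8)
for x in(-100,-96): holefit("2",x,-8)
E
```

```text
0 hub px [288.2 197.2] dark deg 0 [73, 78, 86, 86, 92, 96, 90, 90, 88, 89, 91, 92, 97, 101, 103, 104, 101, 100, 96, 96, 93, 94, 94, 97, 103, 99, 94, 91, 91, 90, 90, 91, 94, 89, 80, 74]
0 hub px [288.5 197.7] dark deg 350 [76, 81, 85, 85, 92, 91, 87, 86, 83, 85, 83, 84, 88, 95, 100, 102, 103, 100, 98, 96, 95, 93, 95, 93, 97, 100, 94, 87, 88, 91, 92, 93, 90, 82, 75, 73]
2 hub px [291.5 202.3] dark deg 40 [90, 95, 96, 77, 71, 87, 90, 89, 88, 88, 91, 96, 99, 105, 112, 111, 109, 108, 105, 104, 100, 100, 97, 96, 105, 103, 94, 93, 96, 98, 101, 104, 106, 104, 101, 96]
2 hub px [292. 203.] dark deg 30 [92, 97, 88, 70, 79, 89, 86, 86, 83, 83, 86, 87, 89, 94, 103, 112, 111, 109, 108, 104, 104, 101, 101, 94, 96, 103, 101, 98, 100, 102, 105, 105, 105, 102, 98, 92]
```

>>> {"fn": "send_rows", "kwargs": {
  "deltas": [
    [[-4,0,0],0],
    [[0,3,0],-0.045],
    [[3,0,0],0],
    [[4,0,0],0],
    [[4,0,0],0],
    [[5,0,0],0],
    [[5,0,0],0],
    [[5,0,0],0],
    [[5,0,0],0],
    [[5,0,0],0],
    [[4,0,0],0],
    [[3,0,0],0]
  ]
}}

```text
clock: 7.38
ee_pos: [0.5692, -0.092, 0.056]
orientation: [0.0, 0.75, 0.661, -0.0]
wrist_force: [0.2, 0.0, 0.5]
gripper_width: 0.0118
gripper_force: 0.0
```

Run:
```python
from h import *
st(); wheelpos("3",-60); holefit("3",-60,-7)
z=np.load("top3.npz"); P=cloud("top",z["d"]); Q=np.dstack([(P[...,:2]-TB)@RB,P[...,2:]]).reshape(-1,3)*1000
p=Q[(abs(Q[:,0]+40)<55)&(abs(Q[:,1])<45)&(Q[:,2]>75)&(Q[:,2]<126)]
for a in range(-80,0,10):
    s=p[(p[:,0]>=a)&(p[:,0]<a+10)]
    if len(s)>3: print(a+5,len(s),np.percentile(s[:,1],[5,95]).round(1))
```

```text
t 7.38 lane [-124.    -5.2   56. ] psi 0.0787 tilt [-0. -0. -1.] F lane [ 0.08 -0.15] 0.47 w 11.8 gf 0.0 q6 1.426
top 161 x -55.0 -12.0 y [-23.3   4.1] z 121.0
  net [array([307.2, 184.2])] [array([225., 214., 260., 224.])]
scene 523 x -135.0 -5.0 y [-27.4   2. ] z 129.0
  net [array([297. , 209.4])] [array([291., 194., 313., 226.])]
crop [279 182 324 237]
3 hub px [296.9 209.7] dark deg 90 [91, 97, 94, 92, 87, 87, 86, 81, 75, 73, 75, 79, 82, 89, 99, 106, 107, 108, 109, 109, 108, 110, 100, 95, 96, 102, 105, 104, 105, 106, 106, 106, 103, 98, 90, 89]
-55 13 [-22.8   4. ]
-45 39 [-21.5   4. ]
-35 35 [-22.9   3.4]
-25 32 [-23.6   3.2]
-15 22 [-22.6   1.9]
```

Rolling matches the hole angle, about 90° so far. The wheel isn't steering, though: it sits at y≈-9 and heads slightly outwards. I'll line it up with the pads, without lifting it, by closing gently at axle height.

>>> {"fn": "send_rows", "kwargs": {
  "deltas": [
    [[-5,0,0],0],
    [[0,0,-45],-0.02],
    [[0,0,-50],0],
    [[34,5,0],0],
    [[34,5.5,0],0],
    [[0,0,0],0],
    [[0,0,0],0]
  ],
  "grip": 50
}}

```text
clock: 8.55
ee_pos: [0.586, -0.0313, 0.1508]
orientation: [0.0, 0.744, 0.669, -0.0]
wrist_force: [0.0, -1.0, -0.3]
gripper_width: 0.0505
gripper_force: 0.0
```

Run:
```python
from h import *
to(-60,-9.3,56)
```

```text
t 8.55 lane [-61.1  -9.3 150.8] psi 0.0983 tilt [-0.    -0.001 -1.   ] F lane [-0.94 -0.21] -0.28 w 50.5 gf 0.0 q6 1.516
shift [ 1.2  0.1 94.8]
```

>>> {"fn": "send_rows", "kwargs": {
  "deltas": [
    [[1,0,32],0],
    [[0,0,32],0],
    [[0,0,30],0],
    [[0,0,0],0]
  ]
}}

```text
clock: 9.05
ee_pos: [0.5835, -0.0305, 0.0545]
orientation: [-0.002, 0.744, 0.668, -0.002]
wrist_force: [-0.4, -0.8, 0.4]
gripper_width: 0.0499
gripper_force: 0.0
```

>>> {"fn": "send_rows", "kwargs": {
  "deltas": [
    [[0,0,0],0],
    [[0,0,0],0],
    [[0,0,0],0],
    [[0,0,0],0]
  ],
  "grip": 34,
  "force": 20
}}

```text
clock: 9.55
ee_pos: [0.5869, -0.0298, 0.0578]
orientation: [0.001, 0.744, 0.669, 0.0]
wrist_force: [0.5, -0.7, 0.8]
gripper_width: 0.0339
gripper_force: 0.0
```

>>> {"fn": "send_rows", "kwargs": {
  "deltas": [
    [[0,0,0],0],
    [[0,0,0],0],
    [[0,0,0],0],
    [[0,0,0],0]
  ],
  "grip": 28.5
}}

```text
clock: 10.05
ee_pos: [0.5871, -0.0299, 0.0575]
orientation: [0.001, 0.744, 0.669, 0.0]
wrist_force: [2.1, 0.2, 3.9]
gripper_width: 0.0286
gripper_force: 1.0
```

>>> {"fn": "send_rows", "kwargs": {
  "deltas": [
    [[0,0,0],0],
    [[0,0,0],0],
    [[0,0,0],0],
    [[0,0,-30],0],
    [[0,0,-35],0],
    [[0,0,-30],0],
    [[-40,0,0],0],
    [[-42,0,0],0],
    [[0,0,0],0]
  ],
  "grip": 50
}}

```text
clock: 11.18
ee_pos: [0.5772, -0.1137, 0.1518]
orientation: [0.0, 0.745, 0.667, -0.0]
wrist_force: [-0.1, 0.7, -0.1]
gripper_width: 0.0498
gripper_force: 0.0
```

```bash
cat >> h.py <<'E'
def wyaw(tag,xg,w=42):
    z=np.load("top"+tag+".npz"); P=cloud("top",z["d"]); Q=np.dstack([(P[...,:2]-TB)@RB,P[...,2:]]).reshape(-1,3)*1000
    p=Q[(abs(Q[:,0]-xg)<w)&(abs(Q[:,1])<45)&(Q[:,2]>75)&(Q[:,2]<124)]; c=[]
    for a in np.arange(xg-w,xg+w,8):
        s=p[(p[:,0]>=a)&(p[:,0]<a+8)]
        if len(s)>8: c.append((a+4,*np.percentile(s[:,1],[5,95])))
    c=np.array(c); print("x range",p[:,0].min().round(),p[:,0].max().round(),"lo",np.polyfit(c[:,0]-xg,c[:,1],1).round(3),"hi",np.polyfit(c[:,0]-xg,c[:,2],1).round(3))
E
python3 - <<'E'
from h import *
st(); wheelpos("4",-60); wyaw("4",-60); to(-136,-17,56)
E
```

```text
t 11.18 lane [-143.6  -17.5  151.8] psi 0.0947 tilt [-0.    -0.001 -1.   ] F lane [0.7 0.3] -0.08 w 49.8 gf 0.0 q6 1.379
top 253 x -70.0 -5.0 y [-19.9  10.5] z 124.0
  net [array([301. , 183.3])] [array([290., 177., 308., 195.])]
scene 536 x -103.0 -2.0 y [-27.6   7.2] z 122.0
  net [array([301.8, 209.2])] [array([289., 189., 317., 227.])]
crop [277 177 329 238]
x range -70.0 -18.0 lo [  0.077 -19.232] hi [0.086 6.444]
t 11.47 lane [-140.1  -17.1  151.8] psi 0.0999 tilt [-0.  0. -1.] F lane [0.25 0.82] -0.24 w 50.1 gf 0.0 q6 1.379
shift [ 4.1  0.3 95.8]
```

>>> {"fn": "send_rows", "kwargs": {
  "deltas": [
    [[4,-3,32],0],
    [[0,0,32],0],
    [[0,0,32],0],
    [[0,0,0],0],
    [[5,0,0],0],
    [[5,0,0],0],
    [[3,0,0],0],
    [[3,0,0],0],
    [[4,0,0],0],
    [[5,0,0],0],
    [[5,0,0],0],
    [[5,0,0],0]
  ],
  "grip": 12
}}

```text
clock: 12.98
ee_pos: [0.5787, -0.0718, 0.0559]
orientation: [-0.0, 0.744, 0.669, -0.0]
wrist_force: [0.1, -0.2, -0.0]
gripper_width: 0.0118
gripper_force: 0.0
```

>>> {"fn": "send_rows", "kwargs": {
  "deltas": [
    [[5,0,0],0],
    [[5,0,0],0],
    [[5,0,0],0],
    [[5,0,0],0],
    [[5,0,0],0],
    [[5,0,0],0],
    [[5,0,0],0],
    [[5,0,0],0],
    [[5,0,0],0],
    [[4,0,0],0],
    [[3,0,0],0],
    [[2,0,0],0]
  ]
}}

```text
clock: 14.48
ee_pos: [0.5845, -0.0183, 0.056]
orientation: [0.0, 0.744, 0.669, -0.0]
wrist_force: [0.1, -1.0, 1.3]
gripper_width: 0.0124
gripper_force: 0.0
```

Run:
```python
from h import *
st(); wheelpos("5",15); wyaw("5",15); holefit("5",13,-1)
```

```text
t 14.47 lane [-48.7  -5.3  56. ] psi 0.0986 tilt [-0. -0. -1.] F lane [-0.91 -0.32] 1.33 w 12.4 gf 0.0 q6 1.537
top 96 x 37.0 81.0 y [-30.8  31.8] z 114.0
  net [array([284.5, 184.1])] [array([268., 180., 273., 194.])]
scene 645 x -59.0 87.0 y [-21.7  17.5] z 122.0
  net [array([313.5, 222.6])] [array([303., 204., 330., 240.])]
crop [291 192 341 251]
x range 37.0 57.0 lo [  0.14  -12.578] hi [ 0.023 16.45 ]
5 hub px [308.7 223.9] dark deg 150 [114, 111, 116, 113, 113, 114, 115, 114, 112, 112, 111, 110, 105, 94, 81, 75, 76, 88, 104, 111, 113, 115, 119, 117, 118, 117, 117, 117, 116, 115, 115, 114, 114, 115, 113, 112]
```

>>> {"fn": "send_rows", "kwargs": {
  "deltas": [
    [[-5,0,0],0],
    [[0,0,-45],0.1],
    [[0,0,-50],0],
    [[34,-3,0],0],
    [[34,-2.8,0],0],
    [[0,0,0],0],
    [[0,0,0],0]
  ],
  "grip": 50
}}

```text
clock: 15.65
ee_pos: [0.5921, 0.0437, 0.1508]
orientation: [0.0, 0.776, 0.631, -0.0]
wrist_force: [0.2, -0.3, 0.2]
gripper_width: 0.05
gripper_force: 0.0
```

Run:
```python
from h import *
to(14,0,57)
```

```text
t 15.65 lane [ 1.350e+01 -1.000e-01  1.508e+02] psi -0.0016 tilt [-0.    -0.001 -1.   ] F lane [-0.27 -0.24] 0.17 w 50.0 gf 0.0 q6 1.744
shift [ 0.5 -0.  93.8]
```

>>> {"fn": "send_rows", "kwargs": {
  "deltas": [
    [[0,0,32],0],
    [[0,0,32],0],
    [[0,0,30],0],
    [[0,0,0],0],
    [[0,0,0],0]
  ]
}}

```text
clock: 16.27
ee_pos: [0.5928, 0.0435, 0.058]
orientation: [0.0, 0.776, 0.63, 0.0]
wrist_force: [-0.5, -0.2, 0.2]
gripper_width: 0.05
gripper_force: 0.0
```

>>> {"fn": "send_rows", "kwargs": {
  "deltas": [
    [[0,0,0],0],
    [[0,0,0],0],
    [[0,0,0],0],
    [[0,0,0],0]
  ],
  "grip": 34
}}

```text
clock: 16.77
ee_pos: [0.5926, 0.0443, 0.0573]
orientation: [0.0, 0.776, 0.631, 0.0]
wrist_force: [0.7, 0.0, 0.9]
gripper_width: 0.0341
gripper_force: 0.0
```

>>> {"fn": "send_rows", "kwargs": {
  "deltas": [
    [[0,0,0],0],
    [[0,0,0],0],
    [[0,0,0],0],
    [[0,0,0],0]
  ],
  "grip": 28.5
}}

```text
clock: 17.27
ee_pos: [0.5925, 0.0443, 0.0573]
orientation: [0.0, 0.776, 0.631, 0.0]
wrist_force: [0.1, 0.2, 3.6]
gripper_width: 0.0288
gripper_force: 0.0
```

>>> {"fn": "send_rows", "kwargs": {
  "deltas": [
    [[0,0,0],0],
    [[0,0,0],0],
    [[0,0,0],0],
    [[0,0,-30],0],
    [[0,0,-35],0],
    [[0,0,-30],0],
    [[-40,0,0],0],
    [[-41,0,0],0],
    [[0,0,0],0]
  ],
  "grip": 50
}}

```text
clock: 18.4
ee_pos: [0.5751, -0.0373, 0.152]
orientation: [0.0, 0.777, 0.629, -0.0]
wrist_force: [0.8, -0.1, -0.2]
gripper_width: 0.0497
gripper_force: 0.0
```

Run:
```python
from h import *
st(); wheelpos("6",15); wyaw("6",18,37); to(-62,0,56)
```

```text
t 18.4 lane [-69.2   0.2 152. ] psi -0.0053 tilt [-0.    -0.001 -1.   ] F lane [ 0.08 -0.82] -0.16 w 49.7 gf 0.0 q6 1.606
top 172 x 20.0 90.0 y [-12.   16.4] z 126.0
  net [array([279.8, 186.3])] [array([266., 180., 280., 194.])]
scene 555 x -27.0 86.0 y [-15.3  12.3] z 122.0
  net [array([313.9, 224.5])] [array([305., 203., 328., 239.])]
crop [292 191 340 251]
x range 20.0 55.0 lo [-0.044 -9.941] hi [-1.2000e-02  1.5284e+01]
t 18.7 lane [-65.9   0.2 151.9] psi -0.0001 tilt [-0.  0. -1.] F lane [0.4  0.78] 0.48 w 49.6 gf 0.0 q6 1.606
shift [ 3.9  0.2 95.9]
```

>>> {"fn": "send_rows", "kwargs": {
  "deltas": [
    [[2,0,32],0],
    [[0,0,32],0],
    [[0,0,32],0],
    [[0,0,0],0],
    [[5,0,0],0],
    [[5,0,0],0],
    [[3,0,0],0],
    [[3,0,0],0],
    [[4,0,0],0],
    [[5,0,0],0],
    [[5,0,0],0],
    [[5,0,0],0]
  ],
  "grip": 12
}}

```text
clock: 20.2
ee_pos: [0.5832, 0.0016, 0.0559]
orientation: [-0.0, 0.776, 0.631, -0.0]
wrist_force: [0.8, -0.4, -0.8]
gripper_width: 0.012
gripper_force: 0.0
```

>>> {"fn": "send_rows", "kwargs": {
  "deltas": [
    [[5,0,0],0],
    [[5,0,0],0],
    [[5,0,0],0],
    [[5,0,0],0],
    [[5,0,0],0],
    [[5,0,0],0],
    [[5,0,0],0],
    [[5,0,0],0],
    [[5,0,0],0],
    [[4,0,0],0],
    [[3,0,0],0],
    [[2,0,0],0]
  ]
}}

```text
clock: 21.7
ee_pos: [0.5943, 0.0542, 0.0559]
orientation: [0.0, 0.776, 0.631, -0.0]
wrist_force: [-0.6, -0.1, -0.0]
gripper_width: 0.0118
gripper_force: 0.0
```

Run:
```python
from h import *
st(); wheelpos("7",90); holefit("7",88,0); holefit("7",96,0)
```

```text
t 21.7 lane [24.3 -0.1 55.9] psi -0.0015 tilt [-0. -0. -1.] F lane [-0.25  0.61] -0.0 w 11.8 gf 0.0 q6 1.762
top 102 x 127.0 165.0 y [-19.7  24.1] z 118.0
  net [] [array([448., 221., 487., 248.])]
scene 634 x 15.0 165.0 y [-19.4  15.7] z 129.0
  net [array([323.7, 237.8])] [array([315., 218., 340., 259.])]
crop [302 205 351 271]
7 hub px [320.1 240.2] dark deg 250 [111, 111, 110, 110, 109, 110, 108, 105, 110, 113, 111, 109, 108, 108, 108, 108, 107, 108, 107, 106, 104, 104, 103, 100, 81, 67, 85, 103, 107, 112, 114, 114, 116, 116, 118, 114]
7 hub px [321.3 242.1] dark deg 260 [108, 104, 106, 99, 99, 98, 93, 95, 94, 91, 93, 96, 102, 105, 110, 109, 108, 108, 107, 108, 106, 107, 108, 108, 105, 92, 81, 95, 107, 110, 111, 113, 113, 113, 113, 111]
```

View pics/w7.png

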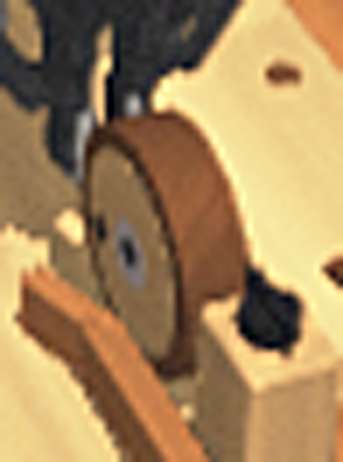

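The wheel is upright between the cheeks, with the hub at crop (128,250), the hole behind it at (100,225), and about 19 mm left to the stop. I'll creep up to it.

>>> {"fn": "send_rows", "kwargs": {
  "deltas": [
    [[3,0,0],0],
    [[4,0,0],0],
    [[3,0,0],0],
    [[2,0,0],0],
    [[2,0,0],0],
    [[1.5,0,0],0],
    [[1,0,0],0]
  ]
}}

```text
clock: 22.88
ee_pos: [0.5976, 0.0703, 0.0559]
orientation: [0.0, 0.776, 0.631, -0.0]
wrist_force: [0.4, 0.3, 0.8]
gripper_width: 0.0123
gripper_force: 0.0
```

>>> {"fn": "send_rows", "kwargs": {
  "deltas": [
    [[1,0,0],0],
    [[0.5,0,0],0],
    [[0.5,0,0],0]
  ]
}}

```text
clock: 23.25
ee_pos: [0.598, 0.0721, 0.056]
orientation: [0.0, 0.776, 0.631, -0.0]
wrist_force: [0.6, -0.5, 0.7]
gripper_width: 0.0121
gripper_force: 0.0
```

>>> {"fn": "send_rows", "kwargs": {
  "deltas": [
    [[0.5,0,0],0],
    [[0.5,0,0],0]
  ]
}}

```text
clock: 23.5
ee_pos: [0.5982, 0.0731, 0.056]
orientation: [0.0, 0.776, 0.631, -0.0]
wrist_force: [0.5, 0.4, -0.2]
gripper_width: 0.0117
gripper_force: 0.0
```

>>> {"fn": "send_rows", "kwargs": {
  "deltas": [
    [[0.7,0,0],0],
    [[0.7,0,0],0],
    [[0.6,0,0],0]
  ]
}}

```text
clock: 23.88
ee_pos: [0.5986, 0.0751, 0.056]
orientation: [0.0, 0.776, 0.631, -0.0]
wrist_force: [0.5, -1.0, -0.3]
gripper_width: 0.0118
gripper_force: 0.6
```

>>> {"fn": "send_rows", "kwargs": {
  "deltas": [
    [[0.5,0,0],0],
    [[0.5,0,0],0],
    [[0.5,0,0],0]
  ]
}}

```text
clock: 24.25
ee_pos: [0.5987, 0.0752, 0.056]
orientation: [0.001, 0.776, 0.63, -0.001]
wrist_force: [-1.3, -6.5, 1.1]
gripper_width: 0.012
gripper_force: 3.2
```

Run:
```python
from h import *
st(); wheelpos("8",105); holefit("8",107,0)
```

```text
t 24.25 lane [45.7 -0.1 56. ] psi -0.0023 tilt [-0.001 -0.003 -1.   ] F lane [-6.6  -0.01] 1.06 w 12.0 gf 3.245604671537876 q6 1.799
top 114 x 155.0 180.0 y [-16.   18.2] z 119.0
  net [array([286.3, 190.5])] [array([332., 212., 365., 225.])]
scene 635 x 34.0 180.0 y [-21.   13.1] z 128.0
  net [array([328. , 244.1])] [array([316., 224., 340., 259.])]
crop [304 212 351 271]
8 hub px [323.  244.6] dark deg 270 [115, 113, 123, 115, 115, 106, 109, 103, 104, 105, 106, 107, 109, 108, 108, 107, 107, 108, 109, 107, 106, 105, 108, 106, 107, 101, 80, 69, 84, 99, 108, 111, 113, 114, 115, 117]
```

>>> {"fn": "send_rows", "kwargs": {
  "deltas": [
    [[-1.5,0,0],0],
    [[-2,0,0],0],
    [[-6,0,0],0],
    [[-10,0,-20],0],
    [[-10,0,-50],0],
    [[-50,-17,-25],0],
    [[-50,-17,0],0],
    [[-50,-17,0],0],
    [[-50,-17,0],0],
    [[-42,-16.6,0],0],
    [[0,0,0],0]
  ],
  "grip": 60
}}

```text
clock: 25.92
ee_pos: [0.4593, -0.174, 0.1512]
orientation: [0.0, 0.778, 0.629, 0.0]
wrist_force: [0.3, -0.3, 0.0]
gripper_width: 0.0598
gripper_force: 0.0
```

Run:
```python
from h import *
st(); wheelpos("9",105); wyaw("9",118,27); to(-226,84.5,23)
```

```text
t 25.93 lane [-226.5   85.8  151.2] psi -0.0063 tilt [ 0. -0. -1.] F lane [-0.2  -0.37] 0.01 w 59.8 gf 0.0 q6 1.29
top 557 x 56.0 180.0 y [-15.3  30. ] z 125.0
  net [array([254.1, 186.3])] [array([236., 176., 268., 192.])]
scene 591 x 58.0 179.0 y [-20.3  12. ] z 122.0
  net [array([327.3, 240.1])] [array([233., 152., 253., 167.])]
crop [221 139 264 179]
x range 91.0 145.0 lo [ 4.0000e-03 -1.0518e+01] hi [-4.0000e-03  1.5053e+01]
t 26.23 lane [-223.2   84.5  151. ] psi 0.0003 tilt [ 0.  0. -1.] F lane [ 0.3  -0.23] 0.58 w 60.0 gf 0.0 q6 1.291
shift [-2.80e+00 -1.00e-01  1.28e+02]
```

View pics/w9.png

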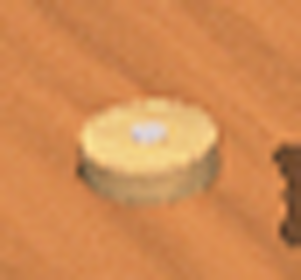

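That picture is of the small wheel, a network slip. The depth data puts our wheel at x 57..157, y≈2, square to the lane. Next I'll pick up the chock.

>>> {"fn": "send_rows", "kwargs": {
  "deltas": [
    [[-3,0,40],0],
    [[0,0,40],0],
    [[0,0,30],0],
    [[0,0,18],0],
    [[0,0,0],0]
  ]
}}

```text
clock: 26.85
ee_pos: [0.459, -0.1733, 0.0216]
orientation: [-0.002, 0.776, 0.631, -0.001]
wrist_force: [0.4, 0.8, 0.5]
gripper_width: 0.0595
gripper_force: 0.0
```

>>> {"fn": "send_rows", "kwargs": {
  "deltas": [
    [[0,0,0],0],
    [[0,0,0],0],
    [[0,0,0],0],
    [[0,0,0],0],
    [[0,0,0],0]
  ],
  "grip": 26,
  "force": 40
}}

```text
clock: 27.48
ee_pos: [0.4614, -0.1753, 0.0242]
orientation: [0.001, 0.776, 0.631, 0.001]
wrist_force: [0.5, 0.8, 6.3]
gripper_width: 0.0317
gripper_force: 40.8
```

Run:
```python
from h import *
st()
```

```text
t 27.48 lane [-227.4   83.5   24.2] psi -0.0013 tilt [ 0.003 -0.001 -1.   ] F lane [ 0.94 -0.35] 6.32 w 31.7 gf 40.780128836631775 q6 1.285
```

>>> {"fn": "send_rows", "kwargs": {
  "deltas": [
    [[0,0,-15],0],
    [[0,0,-20],0],
    [[40,16,0],0],
    [[45,18,0],0],
    [[45,18,0],0],
    [[40,16,0],0],
    [[32,14,0],0],
    [[0,0,0],0],
    [[0,0,0],0]
  ]
}}

```text
clock: 28.6
ee_pos: [0.5809, 0.0058, 0.0581]
orientation: [-0.0, 0.776, 0.631, -0.001]
wrist_force: [-0.2, 0.3, -1.0]
gripper_width: 0.0316
gripper_force: 40.0
```

Run:
```python
from h import *
st()
for n in("scene","top"):
    im,d=snap(n,n+"10"); P=cloud(n,d); Q=np.dstack([(P[...,:2]-TB)@RB,P[...,2:]])*1000
    m=(Q[...,0]>-95)&(Q[...,0]<55)&(abs(Q[...,1])<40)&(Q[...,2]>28)&(Q[...,2]<102)&(im[...,0]>110)
    p=Q[m]; print(n,len(p),p.min(0).round(),p.max(0).round())
a=np.load("scene10.npz")["im"][170:270,255:365,::-1]; cv2.imwrite("pics/s10.png",cv2.resize(a,None,fx=6,fy=6,interpolation=cv2.INTER_CUBIC))
```

```text
t 28.6 lane [-25.8   3.2  58.1] psi -0.0014 tilt [-0.001 -0.001 -1.   ] F lane [0.24 0.22] -0.98 w 31.6 gf 39.97961461544037 q6 1.678
scene 386 [-50. -19.  51.] [ 45.  33. 100.]
top 1 [-76. -27.  28.] [-76. -27.  28.]
```

View pics/s10.png

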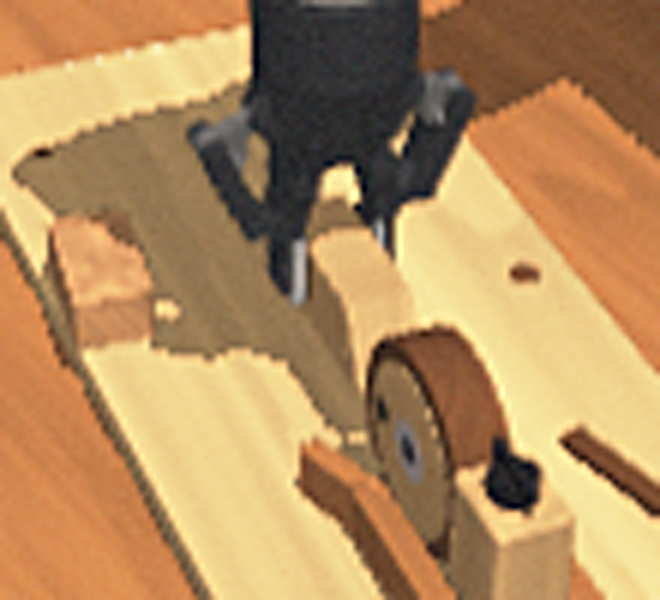

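The scene crop shows the chock held level, in line behind the wheel (hub at crop (405,450)), with the slope facing it. I'll lower it to the board.

>>> {"fn": "send_rows", "kwargs": {
  "deltas": [
    [[0,1.5,15],0],
    [[0,0,12],0],
    [[0,0,5],0],
    [[0,0,1],0],
    [[0,0,0],0]
  ]
}}

```text
clock: 29.32
ee_pos: [0.583, 0.0058, 0.0248]
orientation: [-0.0, 0.776, 0.631, -0.0]
wrist_force: [0.2, 0.5, -1.1]
gripper_width: 0.0316
gripper_force: 40.0
```

>>> {"fn": "send_rows", "kwargs": {
  "deltas": [
    [[0,0,0.6],0],
    [[0,0,0.4],0],
    [[0,0,0],0]
  ]
}}

```text
clock: 29.7
ee_pos: [0.5833, 0.0058, 0.0243]
orientation: [0.0, 0.776, 0.631, 0.0]
wrist_force: [-1.4, -0.5, 0.9]
gripper_width: 0.0313
gripper_force: 40.2
```

>>> {"fn": "send_rows", "kwargs": {
  "deltas": [
    [[3,0,0],0],
    [[4,0,0],0],
    [[4,0,0],0],
    [[4,0,0],0],
    [[4,0,0],0],
    [[3,0,0],0],
    [[2,0,0],0],
    [[0,0,0],0]
  ]
}}

```text
clock: 30.7
ee_pos: [0.5883, 0.0295, 0.0243]
orientation: [0.0, 0.776, 0.631, 0.0]
wrist_force: [-0.6, -1.8, 4.5]
gripper_width: 0.0313
gripper_force: 40.8
```

>>> {"fn": "send_rows", "kwargs": {
  "deltas": [
    [[1,0,0],0],
    [[1,0,0],0],
    [[0.5,0,0],0]
  ]
}}

```text
clock: 31.08
ee_pos: [0.5885, 0.0305, 0.0243]
orientation: [0.001, 0.776, 0.63, -0.001]
wrist_force: [-1.6, -8.1, 7.1]
gripper_width: 0.0315
gripper_force: 40.8
```

Run:
```python
from h import *
st()
```

```text
t 31.07 lane [-0.1  0.7 24.3] psi -0.0022 tilt [ 0.    -0.003 -1.   ] F lane [-8.26 -0.08] 7.08 w 31.5 gf 40.817999839782715 q6 1.723
```

>>> {"fn": "send_rows", "kwargs": {
  "deltas": [
    [[0.4,0,0],0],
    [[0,0,0],0]
  ]
}}

```text
clock: 31.32
ee_pos: [0.5885, 0.0305, 0.0242]
orientation: [0.001, 0.776, 0.63, -0.001]
wrist_force: [-0.6, -6.9, 5.0]
gripper_width: 0.0314
gripper_force: 40.8
```

Run:
```python
from h import *
st()
for n in("scene","top"): snap(n,n+"11")
a=np.load("scene11.npz")["im"][170:270,255:365,::-1]; cv2.imwrite("pics/s11.png",cv2.resize(a,None,fx=6,fy=6,interpolation=cv2.INTER_CUBIC)); st()
```

```text
t 31.32 lane [-0.   0.8 24.2] psi -0.0025 tilt [-0.    -0.003 -1.   ] F lane [-6.84 -0.84] 4.97 w 31.4 gf 40.77941179275513 q6 1.724
t 31.43 lane [-0.1  0.7 24.2] psi -0.0025 tilt [-0.    -0.003 -1.   ] F lane [-8.22 -0.01] 5.54 w 31.7 gf 40.768988728523254 q6 1.724
```

View pics/s11.png

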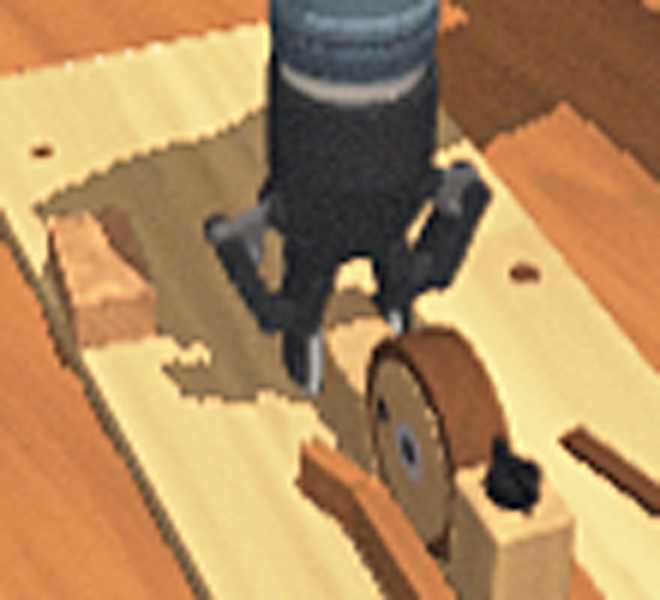

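The chock now lies square behind the wheel, and the wheel is still at the stop (hub at crop (407,450)). The push is about 8 N, so I'll add a little.

>>> {"fn": "send_rows", "kwargs": {
  "deltas": [
    [[0.4,0,0],0],
    [[0.3,0,0],0],
    [[0,0,0],0]
  ]
}}

```text
clock: 31.8
ee_pos: [0.5885, 0.0305, 0.0242]
orientation: [0.002, 0.777, 0.63, -0.002]
wrist_force: [-1.7, -9.0, 6.8]
gripper_width: 0.0316
gripper_force: 40.8
```

>>> {"fn": "send_rows", "kwargs": {
  "deltas": [
    [[0.4,0,0],0],
    [[0.2,0,0],0],
    [[0,0,0],0]
  ]
}}

```text
clock: 32.17
ee_pos: [0.5885, 0.0306, 0.0243]
orientation: [0.002, 0.777, 0.63, -0.002]
wrist_force: [-2.7, -10.0, 7.3]
gripper_width: 0.0315
gripper_force: 40.9
```

Run:
```python
from h import *
st()
for i in range(3): viewer.capture("top"); st()
```

```text
t 32.17 lane [-0.   0.8 24.3] psi -0.0033 tilt [-0.001 -0.006 -1.   ] F lane [-10.34   0.65] 7.26 w 31.5 gf 40.87490916252136 q6 1.726
t 32.23 lane [-0.   0.8 24.3] psi -0.0032 tilt [-0.001 -0.005 -1.   ] F lane [-10.63   1.3 ] 7.05 w 31.6 gf 40.87008476257324 q6 1.726
t 32.27 lane [-0.   0.8 24.3] psi -0.0032 tilt [-0.001 -0.005 -1.   ] F lane [-10.9    0.28] 6.02 w 31.8 gf 40.86877942085266 q6 1.726
t 32.33 lane [-0.   0.8 24.3] psi -0.0033 tilt [-0.001 -0.005 -1.   ] F lane [-11.32  -0.  ] 6.84 w 31.4 gf 40.86673021316528 q6 1.726
```

>>> {"fn": "send_rows", "kwargs": {
  "deltas": [
    [[0,0,0],0],
    [[0,0,0],0],
    [[0,0,0],0],
    [[0,0,0],0]
  ],
  "grip": 50
}}

```text
clock: 32.83
ee_pos: [0.5886, 0.0338, 0.0238]
orientation: [-0.0, 0.776, 0.631, -0.0]
wrist_force: [-0.1, -0.6, 0.4]
gripper_width: 0.0503
gripper_force: 0.0
```

>>> {"fn": "send_rows", "kwargs": {
  "deltas": [
    [[0,0,-15],0],
    [[0,0,-30],0],
    [[-15,0,-40],0],
    [[-50,0,-30],0],
    [[-55,0,0],0],
    [[-55,0,0],0],
    [[-55,-30,0],0],
    [[0,0,0],0],
    [[0,0,0],0]
  ]
}}

```text
clock: 33.95
ee_pos: [0.513, -0.1854, 0.1399]
orientation: [0.0, 0.776, 0.63, 0.001]
wrist_force: [0.8, 0.1, -0.4]
gripper_width: 0.0503
gripper_force: 0.0
```

Run:
```python
from h import *
st()
for n in("scene","top"):
    im,d=snap(n,n+"12"); P=cloud(n,d); Q=np.dstack([(P[...,:2]-TB)@RB,P[...,2:]])*1000
    for nm,x0,x1,z0,z1 in(("chock",-60,57,30,62),("chocktop",-60,57,52,62),("wheel",50,152,90,124)):
        m=(Q[...,0]>x0)&(Q[...,0]<x1)&(abs(Q[...,1])<26)&(Q[...,2]>z0)&(Q[...,2]<z1); p=Q[m]
        if len(p)>5:
            r=cv2.minAreaRect(p[:,:2].astype(np.float32)); print(n,nm,len(p),p.min(0).round(),p.max(0).round(),"rect",np.round(r[0],1),np.round(r[1],1),round(r[2],1))
wyaw("12",107,42); holefit("12",106,1)
a=np.load("scene12.npz")["im"][170:270,255:365,::-1]; b=np.load("top12.npz")["im"][160:220,215:315,::-1]
cv2.imwrite("pics/s12.png",np.vstack([cv2.resize(a,(440,400),interpolation=2)[60:],cv2.resize(b,(440,256),interpolation=2)]))
```

```text
t 33.95 lane [-226.8   30.9  139.9] psi -0.0019 tilt [ 0.002 -0.    -1.   ] F lane [ 0.25 -0.76] -0.45 w 50.3 gf 0.0 q6 1.314
scene chock 233 [-24. -16.  30.] [57. 19. 62.] rect [16.4  1.5] [34.6 80.8] 89.3
scene chocktop 160 [-24. -15.  53.] [57. 19. 62.] rect [16.4  1.8] [33.8 80.9] 89.0
scene wheel 337 [ 63. -17.  91.] [152.  14. 121.] rect [107.6  -1.5] [30.4 88.1] 89.5
top chock 280 [-25. -15.  31.] [56. 20. 62.] rect [15.4  2.6] [34.2 81.3] 88.9
top chocktop 230 [-25. -14.  52.] [56. 19. 62.] rect [15.5  2.3] [33.1 80.9] 89.3
top wheel 291 [ 61. -14.  90.] [151.  16. 123.] rect [105.7   1.7] [90.1 30.1] 0.8
x range 65.0 148.0 lo [  0.    -10.482] hi [-5.000e-03  1.515e+01]
12 hub px [323.2 244.3] dark deg 270 [106, 104, 115, 117, 104, 106, 106, 98, 99, 101, 100, 103, 104, 103, 103, 103, 103, 103, 104, 104, 103, 103, 105, 104, 105, 99, 77, 71, 85, 101, 107, 110, 112, 114, 114, 111]
```

View pics/s12.png

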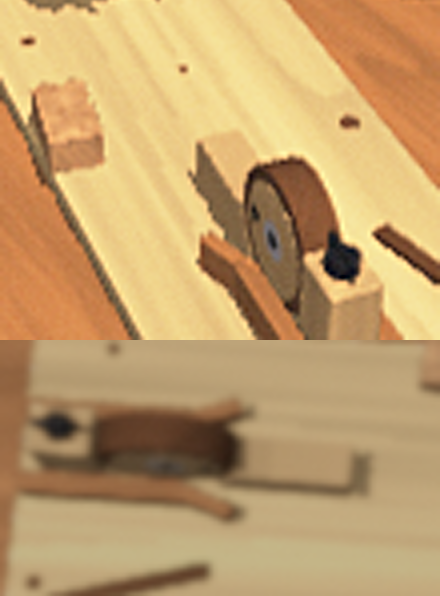

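The wheel stands upright between the cheeks against the stop. The chock lies square behind it, with its origin about 81 mm back, and the bystanders in view are where they were.

```bash
python3 -c "
from rig import order
print(order.close_job())"
```

```text
the job is handed in; nothing more can be done
None
```

The job is handed in at about 34 s: I rolled the wheel up against the stop, pressed the chock in square behind it with about 11 N at the wrist, and let go with everything standing; on the way I twice gripped the wheel lightly on the board to straighten its heading, without lifting it.

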